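Vent a culture jar, roll its clamp wheel two turns loose, swing the bridge off

TASK

Unclamp the culture jar: first press the red vent button on its lid fully down and keep it down for a full second, to let the pressure out, and let go. Then roll a fingertip, again and again, across the open front of the knurled brass wheel in the blue bridge to back it off two full turns (anticlockwise seen from above), to within a quarter of a turn, with the bridge still closed. Last, push the bridge from behind so that it swings out toward you a quarter turn or a little more, off the lid; squeeze and lift nothing, leave the lid seated and the other things on the bench where they are.

Things in the scene. Friction and masses are not known exactly. Their poses are not given: they have to be found in the camera images.
- jar_stand: grey cast foot, 122 x 196 x 16 mm, fixed to the bench, under a clear jar (109 mm across) of culture plates; two 13 mm steel pillars at y = -76 (pivot of the bridge) and +76 mm (stud for the fork at its free end, head at z = 201 mm). Origin: centre of the underside, on the jar's axis; z up; -x is the front, turned to the robot within 20 degrees
- lid: loose aluminium lid, 120 mm across, seated in the jar's mouth by a spigot. Origin: on the jar's axis, underside of the flange, z = 134 mm; top face 8 mm higher. The vent is 49 mm out along the lid's -x axis. A boss in the middle has a recess 5 mm deep round the spindle's foot: the bridge cannot swing until the wheel is backed off about 1.25 turns
- vent_top (a point): middle of the top of the red vent button, 14 mm across, on a steel valve on the lid, in front of the bridge; top 154 mm above the table. Pressed straight down; springs back
- vent (a joint): travel of the vent button in m: 0 up, 0.004 fully down (1.5 N to start, 3.5 N at the bottom); counts as down above 0.003
- wheel_axis (a point): centre of the knurled brass wheel, on its upright axis, z = 177 mm; moves with the bridge; its x axis points back to the guard. Wheel 48 mm across, 18 tall (z = 168 to 186), stays at this height. The bridge covers it above, below and behind; in front (-x) the rim, 24 mm from the axis, stands 12 mm out of the bridge, only lid and vent below
- thumbwheel (a joint): turn of the wheel in rad: 0 clamped (start), grows as it is loosened, anticlockwise from above: the front of the rim, and a finger rolling it, go to the bridge's -y side (robot's right). 6.283 a turn, stop at 18.85. Knurl friction about 1.1; turning takes 0.03 N m (1.3 N at the rim): press with a few N. Stays where left
- white_mark (a point): white mark on the rim of the wheel, 24 mm from its axis; points to the front when the wheel is clamped and again after each full turn
- spindle_top (a point): top of the steel spindle, 14 mm thick, on the wheel's axis; it does not turn but rises 4 mm for each turn of the wheel, from 198 mm above the table; black rings 4 mm apart come out of the bridge as it rises
- bridge (a joint): swing of the bridge in rad about its upright pivot: 0 closed against a stop (cannot go to the other side), positive as its free end comes out toward the robot, end stop at 1.75. Friction about 0.15 N m; stays where it is left
- bridge_pivot (a point): on the bridge's upright pivot axis, over the -y pillar, on the bridge's top, z = 194 mm. The blue bridge runs from here 166 mm along its own +y axis over the lid, z = 160 to 194 mm; front face 12 mm before, back face 15 mm behind the pivot axis. The nut on the pivot reaches z = 209 mm
- guard_back (a point): middle of the flat back face of the wheel's guard, a blue block 60 mm long and 34 tall (z = 160 to 194 mm), 30 mm behind the wheel's axis, 76 mm from the pivot along the bridge; push it toward the front to swing the bridge. Its x axis points out of the face, backward; free space behind it above the lid
- plate_left: clear culture plate, 94 mm across, 19 high, lying on the table to the left; bystander. Origin: centre of its underside
- plate_right: clear culture plate, 94 mm across, 19 high, lying on the table to the right; bystander. Origin: centre of its underside
- dropper_red: brown dropper bottle with a red cap, 32 mm across, 90 high, right of the jar; bystander. Origin: centre of its underside
- dropper_black: brown dropper bottle with a black cap, 32 mm across, 90 high, right of the jar; bystander. Origin: centre of its underside
- red_marker: black and red marker pen, 102 mm long, lying in front of the jar; bystander. Origin: centre of its underside
- tweezers: steel forceps, 134 mm long, 9 high, lying in front; bystander. Origin: centre of its underside

How it is judged:
By the outcome, as a careful person would: the job done as asked, in the order asked, and still so for the second after the job is handed in, with the robot touching nothing.
It also fails if it takes over 67 s, if anything falls off the work surface, if the arm or the gripper's body presses on something with over 40 N, if the wrist force passes 120 N, or if a joint passes its speed limit or range.

ROBOT

A 6-joint arm with a two-finger parallel gripper is mounted at the origin on a cart in front of the work surface, level with it; the furniture and walls round the work are solid. World frame = base frame: x ahead of the robot, y to its left, z up, the work surface at z = 0. Lengths are in m, angles in rad, forces in N, time in s.
With the tool pointing down it reaches from about 0.375 to 0.975 m from the base axis. Payload 3.8 kg.
Tool frame: the origin (TCP) lies at the very end of the fingers, on their centre line; the grasp point (between the pads) lies 19 mm behind it; z points along the fingers, y is the line along which they close (so a half turn about z gives the same grasp; the last joint's range is limited). The gripper opens to 85 mm and grips with 20 to 120 N. Pads are 22 mm wide; open, the fingers measure 114 mm over their backs; the gripper's body (76 mm by 85 mm) begins 54 mm behind the grasp point. The pads swing forward as they close: fully open they stand 13 mm farther back than shut.
Start: joints at [1.137, 0.264, 1.604, -0, 1.274, -0.037], TCP at [0.261, 0.623, 0.231] pointing down, gripper open.
Joint ranges: [-2.63, 2.63], [-0.94, 2.18], [0.31, 2.57], [-1.31, 4.45], [0, 2.66], [-2.55, 2.55]. Speed limits (rad/s): [2.57, 2.57, 3.14, 3.14, 3.14, 3.14].

INTERFACE

Orientations are given as a rotation vector (axis times angle).
In Python, from workcell import bot gives the robot as it stands.
- The arm moves only by the shell command python3 -m creep 'ROWS' [FORCE]. ROWS is JSON, a list of rows, each a list of 5 numbers: the shift along the tool's x, y, z in units of 0.05 m (1.0 is 0.05 m), then the turn about the tool's z in units of 0.1 rad (1.0 is 0.1 rad), then the opening, from 0 (shut) to 1 (fully open). In form: [[tx, ty, tz, spin, hand], ...]. A call has 1 to 20 rows; each row shifts and turns the commanded pose from where the row before left it, along the tool's axes as they then stand; what a row does not reach is not made up. A row lasts 1/8 s, in which the tool goes at most 62.5 mm and 10.7 degrees, less where a joint would pass 70% of its speed; a pose out of reach is approached as far as the arm can. A call with a number of a shift or a turn outside -1 to 1 is refused whole. A call with a gripper value outside its range is refused whole. The fingers move at their own pace and stop on an object; FORCE is the grip in N (left out, the last holds). Time passes only in rows, so rows that do not move let the fingers close. It gives the time, the measured TCP pose, the force, the opening and the grip force at its end, in the units of the state.
- bot.read_state(): the state, without advancing time (a new reading comes with each control period).
- bot.read_camera(name): name is "side" or "top" or "wrist"; returns a dict with "pixels" (420x560x3 uint8, red, green, blue), "vfov" (degrees; the focal length in pixels is half the picture's height over the tangent of half this angle, whatever the lens; pixels are square), "cx", "cy" (the principal point, pixels), "dist_coeffs" ([k1, k2, p1, p2, k3] as OpenCV has them; the pictures are not rectified), "world_to_cam" (4x4, takes a point from world to camera coordinates). Camera axes: x right, y down, z forward; pixel columns grow to the right and rows downward; lengths in m; the calibration is good to about 2 mm. A picture is of the moment at which its call begins. There is no depth.
- bot.finish_job(): hands the job in; it is judged then, once.
Trained networks look in a picture, given as the dict that the camera call returned (one of the last four; its "shot" number tells which), for a name from the list of things; names that differ only in an ending like _2 or _b are one class to them, and where a whole thing is asked for, a point or a joint stands for the part that bears it (a point fixed in the world has none). Each returns a list of dicts, best first, with "score" (0 to 1); they miss things now and then, are a little off and sometimes report something else, mostly with a low value. They report only what shows in the picture. A call takes as long as a camera call.
- bot.look_for(target, picture): "bbox" ([left, top, right, bottom] in pixels, round what is visible of it).
- bot.regions_of(target, picture): "mask" (420x560 bool, what is visible of it) and "bbox" ([left, top, right, bottom] in pixels, round what is visible of it).
The state is a dict: "time": time; "q": joint angles; "joint_vel": joint speeds; "joint_torque": joint torques, N m; "tool_pos": TCP position; "tcp_rot": TCP orientation; "wrist_force": force on the tool from outside, world axes, zero at the start; "torque": the same for the moment, N m; "width": opening from 0.0 (shut) to 1.0 (fully open); "grip_force": force on a finger pad.
Only numpy, scipy, OpenCV 4.12 (cv2) and the standard library are available. Lean on these libraries where they do the work, as an engineer would, in place of code of your own. Each camera call takes 0.05 s, during which the arm holds its last target. There are 200 camera calls.

## Working session

There is one attempt and no reset: what is moved stays moved. The work goes in short steps, Python scripts to look and compute and a shell command to move; the robot and the scene stay as the last step left them, time stands still between calls to the robot, and variables do not carry over. Pictures are saved under pics/ and viewed, at most 10 in all, crops included, and the job is handed in when it is done.

```bash
ls; mkdir -p pics; cat > h.py <<'E'
import numpy as np, cv2
from workcell import bot
def K(p):
    f=p['pixels'].shape[0]/2/np.tan(np.radians(p['vfov'])/2)
    return np.array([[f,0,p['cx']],[0,f,p['cy']],[0,0,1.]])
def ray(p,uv):
    n=cv2.undistortPoints(np.array([[uv]],float),K(p),np.array(p['dist_coeffs'],float))[0,0]
    T=np.array(p['world_to_cam']);R=T[:3,:3];o=-R.T@T[:3,3]
    d=R.T@np.array([n[0],n[1],1]);return o,d/np.linalg.norm(d)
def atz(p,uv,z):
    o,d=ray(p,uv);return o+d*(z-o[2])/d[2]
def tri(obs):
    A=np.zeros((3,3));b=np.zeros(3)
    for p,uv in obs:
        o,d=ray(p,uv);M=np.eye(3)-np.outer(d,d);A+=M;b+=M@o
    x=np.linalg.solve(A,b)
    return x,[np.linalg.norm((np.eye(3)-np.outer(d,d))@(x-o)) for o,d in (ray(p,uv) for p,uv in obs)]
def proj(p,X):
    T=np.array(p['world_to_cam'])
    return cv2.projectPoints(np.array(X,float).reshape(-1,3),cv2.Rodrigues(T[:3,:3])[0],T[:3,3],K(p),np.array(p['dist_coeffs'],float))[0][:,0]
def save(p,n): cv2.imwrite('pics/'+n,p['pixels'][:,:,::-1])
E
python3 - <<'E'
from h import *
np.set_printoptions(precision=4,suppress=True)
P={}
ims=[]
for c in ('side','top'):
    p=bot.read_camera(c);P[c]=p;ims.append(p['pixels'])
    for t in ('vent_top','wheel_axis','spindle_top','bridge_pivot','lid','guard_back','white_mark','jar_stand'):
        r=bot.look_for(t,p)
        print(c,t,[(np.round(x['bbox'],1).tolist(),round(x['score'],2)) for x in r[:2]])
    save(p,c+'0.png')
s=bot.read_state();print(s['tool_pos'],s['tcp_rot'],s['wrist_force'],s['time'])
E
```

```text
pics
side vent_top []
side wheel_axis [([265.5, 156.7, 311.6, 187.4], 0.56)]
side spindle_top []
side bridge_pivot [([266.4, 160.7, 312.8, 186.9], 0.79)]
side lid [([269.0, 174.2, 304.4, 192.6], 0.69), ([262.2, 158.3, 312.6, 185.5], 0.5)]
side guard_back [([262.9, 161.3, 313.9, 190.7], 0.93)]
side white_mark []
side jar_stand [([252.9, 158.8, 323.6, 239.9], 0.62)]
top vent_top []
top wheel_axis [([207.4, 157.5, 273.8, 178.1], 0.69)]
top spindle_top []
top bridge_pivot [([208.6, 156.6, 272.7, 178.6], 0.94)]
top lid [([220.8, 154.7, 264.3, 191.7], 0.87), ([230.9, 165.0, 249.9, 177.7], 0.22)]
top guard_back [([206.0, 155.1, 273.4, 177.8], 0.59)]
top white_mark [([233.2, 171.7, 252.2, 178.0], 0.64)]
top jar_stand [([209.9, 156.7, 278.8, 206.7], 0.84)]
[0.2609 0.6225 0.2313] [-0.6192 -3.08    0.    ] [ 0.1571 -0.7987 -0.1058] 0.9
```

View pics/side0.png

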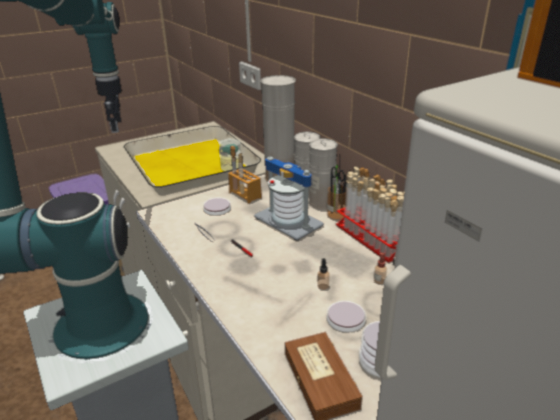

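View pics/top0.png

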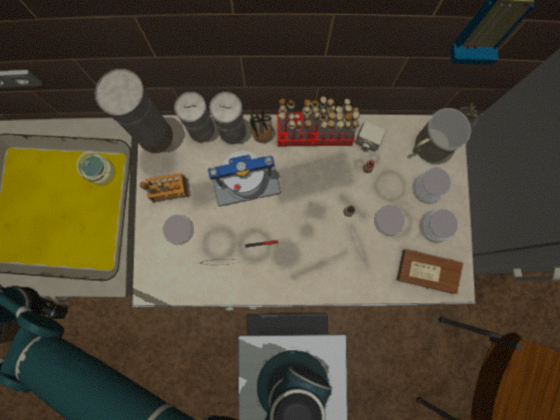

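The jar with its blue bridge stands at about (242,172) in the top view and (290,185) in the side view. There are canisters close behind it, and the vent shows red in front of the bridge at (237,187) in the top view. The scale is coarse, so I'll measure roughly and then go up to it with the wrist camera.

```bash
python3 - <<'E'
from h import *
np.set_printoptions(precision=4,suppress=True)
p=bot.read_camera('top');q=bot.read_camera('side')
for n,uv,z in (('br_left',(210,176),.194),('br_right',(273,163),.194),('bridge c',(242,168),.194),('vent',(237,187),.154),('canL',(195,105),.2),('canR',(227,108),.2),('canRbase',(232,143),.0),('pens',(262,125),.1)):
    print(n,atz(p,uv,z))
print('top h', proj(p,[[.7,0,0],[.7,.1,0]]))
for c in(p,q):
  T=np.array(c['world_to_cam']);print(-T[:3,:3].T@T[:3,3])
w=bot.read_camera('wrist');T=np.array(w['world_to_cam']);s=bot.read_state()
R=cv2.Rodrigues(np.array(s['tcp_rot']))[0]
print('cam in tool',R.T@(-T[:3,:3].T@T[:3,3]-s['tool_pos']));print('cam axes in tool\n',R.T@T[:3,:3].T); print('toolR\n',R,w['vfov'],w['dist_coeffs'])
E
```

```text
br_left [0.5903 0.2232 0.194 ]
br_right [0.6252 0.0543 0.194 ]
bridge c [0.6118 0.1376 0.194 ]
vent [0.5678 0.1539 0.154 ]
canL [0.7882 0.2673 0.2   ]
canR [0.7788 0.1794 0.2   ]
canRbase [0.7386 0.1834 0.    ]
pens [0.7633 0.0867 0.1   ]
top h [[290.7589 154.733 ]
 [258.6567 154.8404]]
[0.3108 0.0467 1.4511]
[-0.0944 -0.9664  0.8131]
cam in tool [ 0.075  -0.0005 -0.1421]
cam axes in tool
 [[-0.0002 -0.9567 -0.2912]
 [ 1.     -0.0006  0.0012]
 [-0.0013 -0.2912  0.9567]]
toolR
 [[-0.9223  0.3865  0.    ]
 [ 0.3865  0.9223 -0.    ]
 [-0.     -0.     -1.    ]] 63.8609674287783 [-0.0743  0.      0.      0.      0.    ]
```

```bash
python3 -m creep '[[-0.6,-0.52,-0.145,0,0],[-0.6,-0.52,-0.145,0,0],[-0.6,-0.52,-0.145,0,0],[-0.6,-0.52,-0.145,0,0],[-0.6,-0.52,-0.145,0,0],[-0.6,-0.52,-0.145,0,0],[-0.6,-0.52,-0.145,0,0],[-0.6,-0.52,-0.145,0,0],[-0.6,-0.52,-0.145,0,0],[-0.6,-0.52,-0.145,0,0],[-0.6,-0.52,-0.145,0,0],[-0.6,-0.52,-0.145,0,0],[-0.6,-0.52,-0.145,0,0],[-0.6,-0.52,-0.145,0,0],[0,0,0,-1,0],[0,0,0,-1,0],[0,0,0,-1,0],[0,0,0,-1,0],[0,0,0,-1,0],[0,0,0,-1,0]]' 20
python3 - <<'E'
from h import *
np.set_printoptions(precision=4,suppress=True)
p=bot.read_camera('wrist');save(p,'w1.png')
for t in ('vent_top','wheel_axis','spindle_top','bridge_pivot','lid','white_mark'):
    r=bot.look_for(t,p)
    print(t,[(np.round(x['bbox'],1).tolist(),round(x['score'],2)) for x in r[:2]])
s=bot.read_state();print(s['tool_pos'],s['tcp_rot'],s['wrist_force'],s['q'],s['time'])
E
```

```text
time: 3.55
tool_pos: [0.5075, 0.1245, 0.3329]
tcp_rot: [-0.324, 3.125, 0.0]
wrist_force: [0.1, 0.0, 0.5]
width: -0.002
grip_force: 0.0
vent_top [([289.3, 243.8, 304.8, 256.0], 0.46)]
wheel_axis [([177.4, 279.6, 363.3, 313.8], 0.94), ([0.0, 68.0, 17.0, 127.5], 0.33)]
spindle_top [([287.4, 242.2, 302.1, 255.4], 0.69)]
bridge_pivot [([177.1, 276.6, 364.3, 315.0], 0.81)]
lid [([214.4, 229.6, 327.5, 282.9], 0.91)]
white_mark []
[0.5075 0.1245 0.3328] [-0.3171  3.1254 -0.    ] [ 0.3773  0.4538 -0.0972] [ 0.1929 -0.0749  1.7882 -0.      1.4281 -1.5801] 3.9
```

View pics/w1.png

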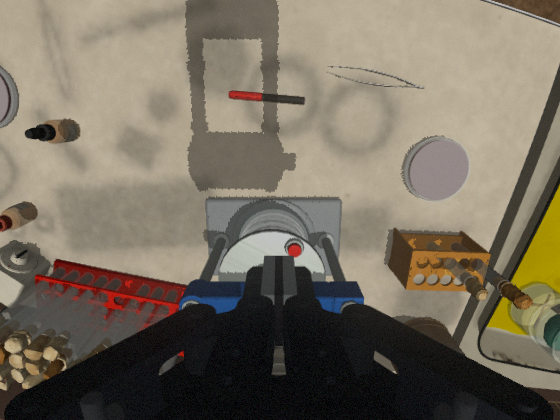

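The upside-down wrist view (image top is toward the robot) shows the lid with the red vent at (294,248). The blue bridge lies at row ~290, partly hidden by the fingers. I'll move forward so that the fingers no longer cover it.

```bash
python3 -m creep '[[-0.9,0,0,0,0],[-0.9,0,0,0,0],[-0.3,0.2,0,0,0]]'
python3 - <<'E'
from h import *
np.set_printoptions(precision=4,suppress=True)
p=bot.read_camera('wrist');save(p,'w2.png');np.save('w2.npy',p,allow_pickle=True)
for t in ('vent_top','wheel_axis','spindle_top','bridge_pivot','lid','white_mark','guard_back'):
    r=bot.look_for(t,p)
    print(t,[(np.round(x['bbox'],1).tolist(),round(x['score'],2)) for x in r[:2]])
s=bot.read_state();print(s['tool_pos'],s['tcp_rot'],s['wrist_force'],s['time'])
E
```

```text
time: 4.28
tool_pos: [0.6101, 0.1555, 0.3319]
tcp_rot: [0.316, -3.125, 0.0]
wrist_force: [0.2, 0.1, 0.5]
width: 0.0
grip_force: 0.0
vent_top [([155.9, 169.8, 363.4, 234.8], 0.68), ([279.5, 140.9, 293.7, 152.6], 0.47)]
wheel_axis [([156.6, 172.7, 362.3, 232.9], 0.68), ([277.7, 137.9, 295.2, 154.1], 0.31)]
spindle_top [([251.0, 196.2, 266.0, 212.1], 0.53), ([159.4, 170.0, 361.5, 233.3], 0.51)]
bridge_pivot [([155.5, 169.3, 364.3, 233.6], 0.6)]
lid [([200.3, 129.5, 323.8, 243.5], 0.83)]
white_mark [([235.5, 171.8, 283.4, 187.4], 0.87), ([399.3, 54.0, 476.2, 125.1], 0.23)]
guard_back [([160.2, 168.6, 363.0, 232.1], 0.7), ([0.0, 134.5, 15.7, 155.2], 0.46)]
[0.6076 0.1553 0.3333] [-0.3185  3.125  -0.0001] [ 0.3775 -0.8189 -0.0059] 4.675
```

View pics/w2.png

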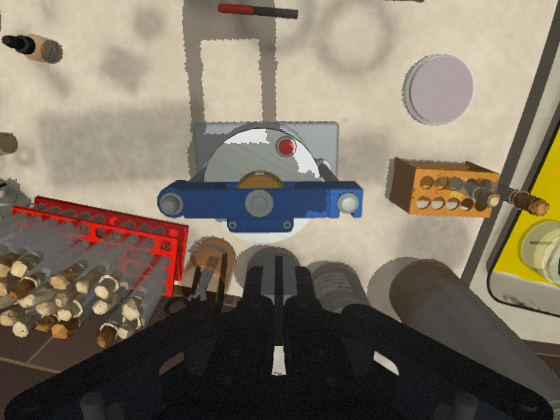

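The view is clear: red vent at (286,147), spindle top at (259,204), pivot nut at (171,204), stud at (348,204), and the wheel's front rim arc at (260,178). The guard lies behind the bridge. The bridge is almost level in the image.

```bash
python3 - <<'E'
from h import *
np.set_printoptions(precision=4,suppress=True)
p=np.load('w2.npy',allow_pickle=True).item()
t=bot.read_camera('wrist')
r=[bot.regions_of('vent_top',t),bot.regions_of('spindle_top',t)]
for x in r: print([(np.round(i['bbox'],1).tolist(),round(i['score'],2)) for i in x[:3]])
V=atz(p,(286.3,147),.154);S=atz(p,(258.7,204),.198);P=atz(p,(171.5,203.5),.207);St=atz(p,(348,204),.201)
print(V,S,P,St)
a=St-P;yaw=np.arctan2(-a[0],a[1]);print('yaw',yaw,np.linalg.norm(a[:2]),'mid',(P+St)/2)
s=bot.read_state();R=cv2.Rodrigues(np.array(s['tcp_rot']))[0];print(R)
for n,X in (('vent',V),('spin',S)): print(n,'rel in tool units',R.T@(X-s['tool_pos'])/.05)
E
```

```text
[([278.7, 142.7, 294.1, 156.3], 0.63), ([161.1, 123.6, 359.6, 238.8], 0.27)]
[([251.4, 198.5, 267.6, 215.4], 0.54)]
[0.5696 0.1551 0.154 ] [0.6169 0.14   0.198 ] [0.6282 0.0689 0.207 ] [0.6009 0.2139 0.201 ]
yaw 0.18625091306792546 0.1475135944438528 mid [0.6146 0.1414 0.204 ]
[[-0.9795 -0.2016  0.0007]
 [-0.2016  0.9795  0.0001]
 [-0.0007 -0.     -1.    ]]
vent rel in tool units [0.7545 0.1511 3.5853]
spin rel in tool units [-0.1107 -0.3358  2.7059]
```

```bash
python3 -m creep '[[0.75,0.15,0,0.17,0],[0,0,0.8,0,0],[0,0,0.9,0,0],[0,0,0.8,0,0],[0,0,0,0,0]]'
python3 - <<'E'
from h import *
np.set_printoptions(precision=4,suppress=True)
p=np.load('w2.npy',allow_pickle=True).item()
t=bot.read_camera('wrist');save(t,'w3.png');s=bot.read_state()
def cen(n,q):
    r=bot.look_for(n,q);print(n,[(np.round(i['bbox'],1).tolist(),round(i['score'],2)) for i in r[:3]])
for n in('vent_top','spindle_top','white_mark','bridge_pivot'):cen(n,t)
im=cv2.cvtColor(t['pixels'],cv2.COLOR_RGB2HSV)
m=((im[...,0]<8)|(im[...,0]>172))&(im[...,1]>150)&(im[...,2]>90)
n,l,st,c=cv2.connectedComponentsWithStats(m.astype(np.uint8))
for i in range(1,n):
    if st[i,4]>40: print('red',st[i],c[i])
R=cv2.Rodrigues(np.array(s['tcp_rot']))[0];print(s['tool_pos'],s['wrist_force'],s['time'],np.arctan2(-R[1,0],-R[0,0]))
print('tip px',proj(t,s['tool_pos']))
E
```

```text
time: 5.45
tool_pos: [0.567, 0.1545, 0.2039]
tcp_rot: [0.291, -3.12, 0.002]
wrist_force: [-0.6, 0.0, 0.9]
width: -0.001
grip_force: 0.0
vent_top [([267.8, 228.1, 290.2, 250.0], 0.91)]
spindle_top []
white_mark [([204.4, 281.1, 246.2, 310.7], 0.85), ([377.2, 3.3, 468.1, 7.0], 0.67)]
bridge_pivot [([74.4, 277.7, 400.4, 378.5], 0.56)]
red [185  16  47  12 407] [208.3784  21.1867]
red [267 230  22  21 353] [277.3683 240.1218]
red [   0  272  107   66 2264] [ 49.1436 302.7893]
[0.569  0.155  0.2067] [-0.6331 -0.215   0.9313] 5.5 0.18612780347217384
tip px [[278.5243 281.7684]]
```

View pics/w3.png

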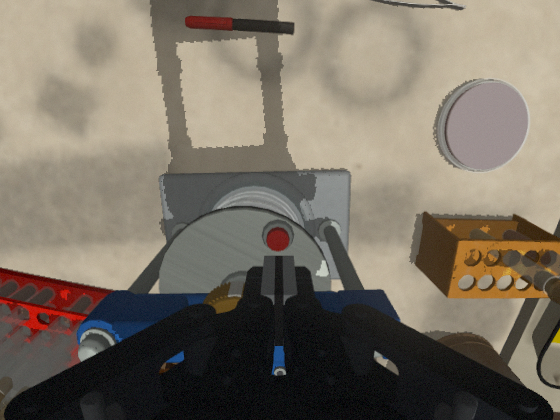

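The closed fingertips (about 262–294 px, ~15 mm wide) hang just behind the red vent, which is at (278,239). The visible part of the wheel is at (225,293).

```bash
python3 - <<'E'
from h import *
np.set_printoptions(precision=4,suppress=True)
p=np.load('w2.npy',allow_pickle=True).item()
t=bot.read_camera('wrist');s=bot.read_state()
print(tri([(p,(286.3,147)),(t,(277.5,239))]))
R=cv2.Rodrigues(np.array(s['tcp_rot']))[0]
X=atz(t,(277.5,239),.154);print(X,'rel units',R.T@(X-s['tool_pos'])/.05,s['tool_pos'])
E
```

```text
(array([0.5671, 0.1542, 0.1781]), [np.float64(0.00017250499821688534), np.float64(0.00017250499821679224)])
[0.5767 0.1561 0.154 ] rel units [-0.0964 -0.0097  1.1303] [0.5717 0.1556 0.2105]
```

```bash
python3 - <<'E'
from h import *
np.set_printoptions(precision=4,suppress=True)
for i in range(4):
    t=bot.read_camera('wrist');s=bot.read_state()
    im=cv2.cvtColor(t['pixels'],cv2.COLOR_RGB2HSV)
    m=((im[...,0]<8)|(im[...,0]>172))&(im[...,1]>150)&(im[...,2]>90);m[260:]=0;m[:100]=0
    T=np.array(t['world_to_cam']);o=-T[:3,:3].T@T[:3,3]
    u=np.argwhere(m).mean(0)[::-1];print(s['time'],s['tool_pos'],s['joint_vel'][:3],s['wrist_force'],o,u,atz(t,u,.154))
E
```

```text
5.8 [0.5715 0.1555 0.2101] [-0.0002  0.0039  0.0105] [-0.1859  0.0372  1.2446] [0.4973 0.1415 0.3522] [276.9648 227.9032] [0.5692 0.1544 0.154 ]
5.85 [0.5712 0.1555 0.2097] [-0.0007  0.005   0.0111] [ 0.3167 -0.0067  0.5618] [0.4971 0.1414 0.3519] [276.9494 228.6339] [0.5693 0.1544 0.154 ]
5.9 [0.5709 0.1554 0.2092] [0.0004 0.0053 0.0094] [ 0.0786  0.3691 -0.5499] [0.4969 0.1414 0.3515] [276.9446 229.3265] [0.5692 0.1543 0.154 ]
5.95 [0.5707 0.1554 0.2088] [-0.001   0.0054  0.0062] [-0.0612 -0.1519 -0.3729] [0.4967 0.1413 0.3511] [277.0409 230.0468] [0.5692 0.1544 0.154 ]
```

```bash
python3 -m creep '[[0,0,0.3,0,0],[0,0,0.3,0,0],[0,0,0.3,0,0],[0,0,0.18,0,0],[0,0,0.1,0,0],[0,0,0.04,0,0],[0,0,0,0,0],[0,0,0,0,0]]'
python3 -c "
from h import *
s=bot.read_state();print(s['tool_pos'],s['wrist_force'],s['time'])"
```

```text
time: 6.95
tool_pos: [0.5691, 0.155, 0.1498]
tcp_rot: [0.292, -3.126, 0.001]
wrist_force: [-10.7, -2.8, 17.9]
width: -0.004
grip_force: 8.7
[0.56907766 0.15502217 0.14976662] [-10.65523597  -2.7894362   17.93417962] 6.95
```

```bash
python3 -m creep '[[0,0,-0.02,0,0],[0,0,0,0,0],[0,0,0,0,0],[0,0,0,0,0],[0,0,0,0,0],[0,0,0,0,0],[0,0,0,0,0],[0,0,0,0,0],[0,0,0,0,0]]'
python3 -c "
from h import *
s=bot.read_state();print(s['tool_pos'],s['wrist_force'],s['time'])"
```

```text
time: 8.07
tool_pos: [0.5695, 0.1552, 0.1498]
tcp_rot: [0.292, -3.127, 0.0]
wrist_force: [-7.1, -2.0, 11.2]
width: -0.002
grip_force: 6.0
[0.56951484 0.15518129 0.14984754] [-7.10780523 -2.04765084 11.19035064] 8.075
```

```bash
cat > st.py <<'E'
from h import *
np.set_printoptions(precision=4,suppress=True)
A=np.array([.616,.1405]);y=.186;ex=np.array([np.cos(y),np.sin(y)]);ey=np.array([-np.sin(y),np.cos(y)])
s=bot.read_state();d=np.array(s['tool_pos'][:2])-A;f=np.array(s['wrist_force'])
R=cv2.Rodrigues(np.array(s['tcp_rot']))[0]
print('t',round(s['time'],2),'rel mm ex,ey',d@ex*1e3,d@ey*1e3,'z',s['tool_pos'][2],'F ex,ey,z',f[:2]@ex,f[:2]@ey,f[2],'yaw',np.arctan2(-R[1,0],-R[0,0]))
E
python3 -m creep '[[0.06,0,-0.24,0,0],[0,0,-0.24,0,0],[0,-0.23,0,0,0],[0,-0.23,0,0,0],[0,0,0,0,0],[0,0,0,0,0]]'; python3 st.py
python3 -m creep '[[-0.06,0,0,0,0],[-0.06,0,0,0,0],[0,0,0,0,0]]'; python3 st.py
```

```text
time: 8.82
tool_pos: [0.5712, 0.1318, 0.1712]
tcp_rot: [0.291, -3.127, -0.0]
wrist_force: [0.3, -0.6, -0.7]
width: -0.002
grip_force: 0.0
t 8.82 rel mm ex,ey -45.65647931937251 -0.2777733624710257 z 0.1711750946788636 F ex,ey,z 0.17773258828865537 -0.6697040562842757 -0.6768232165686374 yaw 0.18545356643504646
time: 9.2
tool_pos: [0.5776, 0.1335, 0.1718]
tcp_rot: [-0.293, 3.128, 0.0]
wrist_force: [-0.1, -0.0, -0.1]
width: 0.001
grip_force: 0.0
t 9.2 rel mm ex,ey -39.003139687302685 0.2114323510540722 z 0.17177390321304312 F ex,ey,z -0.09381159260769081 -0.029239225769424827 -0.12342339584177514 yaw 0.1865275592931308
```

```bash
python3 -m creep '[[-0.05,0,0,0,0],[0,0,0,0,0],[0,0,0,0,0]]'; python3 st.py
python3 -m creep '[[-0.04,0,0,0,0],[0,0,0,0,0],[0,0,0,0,0]]'; python3 st.py
```

```text
time: 9.57
tool_pos: [0.5798, 0.1337, 0.1718]
tcp_rot: [0.292, -3.128, 0.0]
wrist_force: [0.3, -0.0, 0.0]
width: 0.003
grip_force: 0.0
t 9.57 rel mm ex,ey -36.866463014905065 0.02244561168950835 z 0.17176464771623837 F ex,ey,z 0.3161899538530973 -0.061793328169567764 0.0005571176560608274 yaw 0.18626577514223405
time: 9.95
tool_pos: [0.5818, 0.134, 0.1718]
tcp_rot: [0.292, -3.128, 0.0]
wrist_force: [-0.4, 0.5, -0.6]
width: -0.001
grip_force: 0.0
t 9.95 rel mm ex,ey -34.81895316209179 -0.018383819060411796 z 0.1717858965709258 F ex,ey,z -0.27535591625031003 0.5860920599755942 -0.5835722637888159 yaw 0.18617187948240252
```

```bash
for i in 1; do python3 -m creep '[[-0.04,0,0,0,0],[0,0,0,0,0],[0,0,0,0,0]]'; python3 st.py; done
python3 -m creep '[[-0.03,0,0,0,0],[0,0,0,0,0],[0,0,0,0,0]]'; python3 st.py
```

```text
time: 10.32
tool_pos: [0.5829, 0.1343, 0.1717]
tcp_rot: [0.292, -3.126, 0.0]
wrist_force: [-5.3, 0.0, 2.9]
width: -0.004
grip_force: 2.5
t 10.32 rel mm ex,ey -33.64599857335881 -0.003121580408838205 z 0.17167147053447146 F ex,ey,z -5.204516645083663 0.9795072080549038 2.910052775324756 yaw 0.186231037286043
time: 10.7
tool_pos: [0.583, 0.1343, 0.1716]
tcp_rot: [0.292, -3.123, 0.001]
wrist_force: [-9.6, -3.1, 6.1]
width: -0.003
grip_force: 4.7
t 10.7 rel mm ex,ey -33.58375305232092 0.005055406655660004 z 0.17163057154881112 F ex,ey,z -10.039608305314893 -1.3143814201277 6.1241223473551765 yaw 0.18627496345505726
```

```bash
python3 -m creep '[[0.01,-0.08,0,0,0],[0.01,-0.08,0,0,0],[-0.02,-0.14,0,0,0],[-0.08,-0.14,0,0,0],[0,0,0,0,0]]'; python3 st.py
python3 -c "
from h import *
t=bot.read_camera('wrist');save(t,'w4.png')
cv2.imwrite('pics/w4c.png',cv2.resize(t['pixels'][200:400,130:430,::-1],None,fx=2.5,fy=2.5))"
```

```text
time: 11.32
tool_pos: [0.5932, 0.1128, 0.1715]
tcp_rot: [0.291, -3.127, 0.002]
wrist_force: [-4.4, -3.5, 1.5]
width: -0.003
grip_force: 2.5
t 11.32 rel mm ex,ey -27.542321474000612 -23.01678366372173 z 0.17147953337065822 F ex,ey,z -4.993106331340133 -2.5993811778719986 1.4751362502123844 yaw 0.1858601695226628
```

View pics/w4c.png

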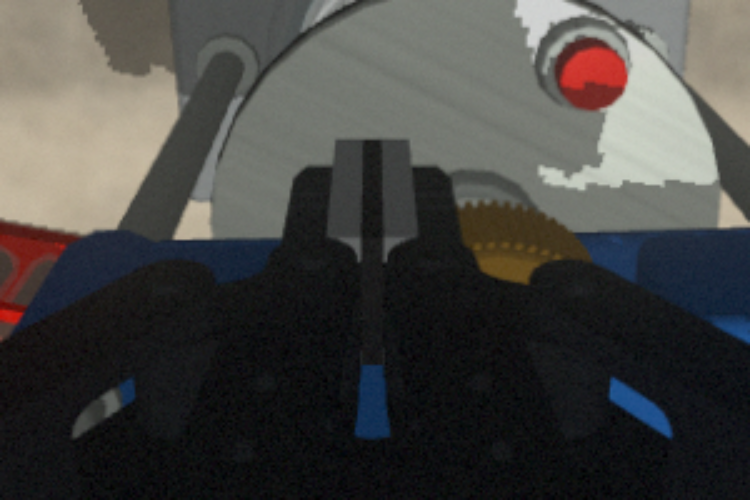

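The wheel's rim shows at (525,235) in the crop. The white mark is no longer visible, so it has presumably gone to the right behind the finger. Next I'll do a full roll and then look from the left side.

```bash
python3 -m creep '[[0.19,-0.16,0,0,0],[0.08,0.4,0,0,0],[0,0.4,0,0,0],[0,0.36,0,0,0],[0,0,0,0,0]]'; python3 st.py
cat > mark.py <<'E'
import sys
from h import *
np.set_printoptions(precision=1,suppress=True)
t=bot.read_camera('wrist')
A=np.array([.616,.1405]);y=.186;ex=np.array([np.cos(y),np.sin(y)]);ey=np.array([-np.sin(y),np.cos(y)])
g=[]
# sample the rim unwrapped: rows z 172..185, columns angle
ph=np.radians(np.arange(-75,76,1.5));zs=np.arange(.171,.1855,.0005)
X=np.array([[*(A-ex*.024*np.cos(a)+ey*.024*np.sin(a)),z] for z in zs for a in ph])
uv=proj(t,X).astype(np.float32).reshape(len(zs),len(ph),2)
u=cv2.remap(t['pixels'],uv[...,0],uv[...,1],cv2.INTER_LINEAR)
hsv=cv2.cvtColor(u,cv2.COLOR_RGB2HSV)
w=((hsv[...,1]<70)&(hsv[...,2]>90)).mean(0)
print('white at deg (+ = +y):',[(round(float(np.degrees(a))),round(float(v),2)) for a,v in zip(ph,w) if v>.3])
r=bot.look_for('white_mark',t);print([(np.round(i['bbox'],1).tolist(),round(i['score'],2)) for i in r[:2]])
cv2.imwrite('pics/u_%s.png'%sys.argv[1],cv2.resize(u[::-1,:,::-1],None,fx=6,fy=8))
save(t,'m_%s.png'%sys.argv[1])
c=proj(t,[[*A,.186]])[0].astype(int)
cv2.imwrite('pics/c_%s.png'%sys.argv[1],cv2.resize(t['pixels'][max(0,c[1]-75):c[1]+45,max(0,c[0]-80):c[0]+80,::-1],None,fx=5,fy=5))
E
python3 mark.py a
python3 -m creep '[[-0.22,-0.04,0,0,0],[0.03,-0.22,0,0,0],[0.02,-0.14,0,0,0],[0,-0.16,0,0,0],[0,-0.16,0,0,0],[-0.02,-0.14,0,0,0],[-0.08,-0.14,0,0,0],[0.19,-0.16,0,0,0],[0.08,0.4,0,0,0],[0,0.4,0,0,0],[0,0.36,0,0,0],[0,0,0,0,0]]'; python3 st.py; python3 mark.py b
```

```text
time: 12.0
tool_pos: [0.5704, 0.1626, 0.1719]
tcp_rot: [-0.297, 3.127, 0.0]
wrist_force: [-0.2, 0.7, 0.0]
width: -0.0
grip_force: 0.0
t 12.0 rel mm ex,ey -40.68762455553169 30.128793414867793 z 0.1718770377106309 F ex,ey,z -0.08392558512921394 0.7252021223082924 0.028369132808052554 yaw 0.18917432127485398
white at deg (+ = +y): []
[([212.6, 301.8, 231.3, 311.6], 0.63)]
time: 13.6
tool_pos: [0.5704, 0.1626, 0.1718]
tcp_rot: [-0.297, 3.127, 0.0]
wrist_force: [0.2, 0.3, -0.0]
width: -0.001
grip_force: 0.0
t 13.6 rel mm ex,ey -40.75736906304601 30.159223172090183 z 0.1718463215630406 F ex,ey,z 0.23722086847633134 0.26851862996226894 -0.0022563732099474473 yaw 0.18934604928637136
white at deg (+ = +y): []
[]
```

View pics/c_a.png

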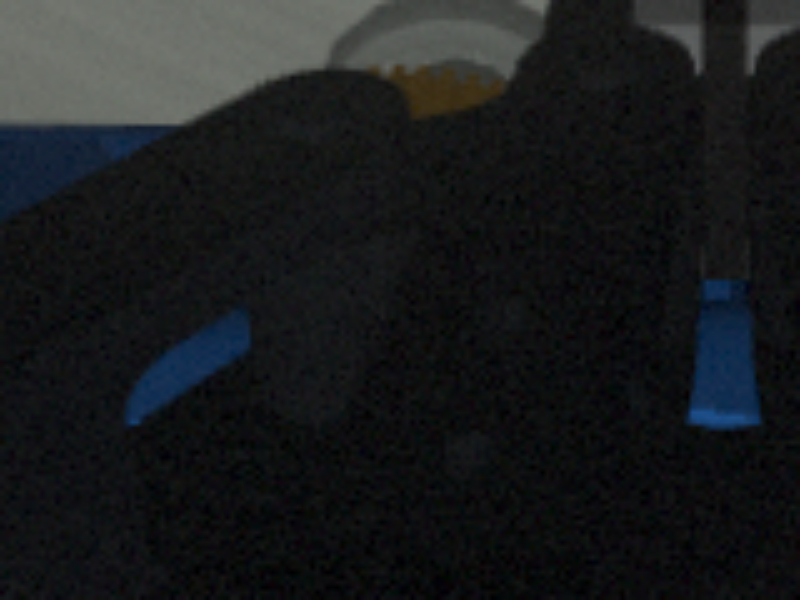

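View pics/c_b.png

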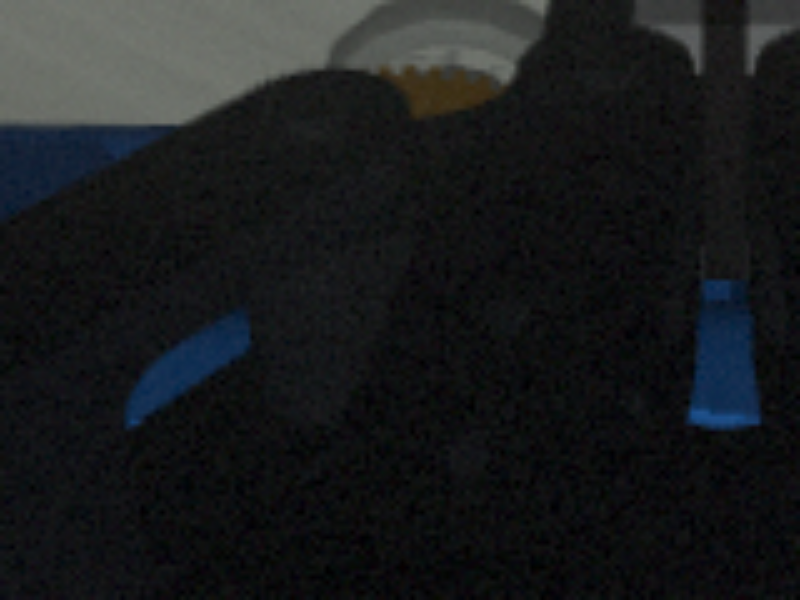

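These crops show that the hand covers nearly all of the wheel from here, with only a bit of brass at (450,90). I'll do two more rolls, then look from the higher pose used before and find the mark numerically.

```bash
python3 -m creep '[[-0.22,-0.04,0,0,0],[0.03,-0.22,0,0,0],[0.02,-0.14,0,0,0],[0,-0.16,0,0,0],[0,-0.16,0,0,0],[-0.02,-0.14,0,0,0],[-0.08,-0.14,0,0,0],[0.19,-0.16,0,0,0],[0.08,0.4,0,0,0],[0,0.4,0,0,0],[0,0.36,0,0,0],[0,0,0,0,0]]' >/dev/null; python3 st.py
python3 -m creep '[[-0.22,-0.04,0,0,0],[0.03,-0.22,0,0,0],[0.02,-0.14,0,0,0],[0,-0.16,0,0,0],[0,-0.16,0,0,0]]'; python3 st.py
python3 -m creep '[[-0.02,-0.14,0,0,0],[-0.08,-0.14,0,0,0],[0.19,-0.16,0,0,0],[0.08,0.4,0,0,0],[0,0.4,0,0,0],[0,0.36,0,0,0],[0,0,-0.8,0,0],[0,0,-0.9,0,0],[-0.35,-0.14,-0.8,0,0],[-0.35,-0.14,-0.7,0,0],[0,0,0,0,0],[0,0,0,0,0]]'
cat > mark2.py <<'E'
import sys
from h import *
np.set_printoptions(precision=3,suppress=True)
def ana(t,n):
    A=np.array([.616,.1405]);y=.186;ex=np.array([np.cos(y),np.sin(y)]);ey=np.array([-np.sin(y),np.cos(y)])
    c=proj(t,[[*(A-ex*.018),.186]])[0].astype(int);x0,y0=c[0]-40,c[1]-20
    im=t['pixels'][y0:y0+40,x0:x0+80];h=cv2.cvtColor(im,cv2.COLOR_RGB2HSV)
    br=((h[...,0]>8)&(h[...,0]<28)&(h[...,1]>110))
    br=cv2.morphologyEx(br.astype(np.uint8),cv2.MORPH_CLOSE,np.ones((7,7)))
    w=(br>0)&(h[...,1]<80)&(h[...,2]>110)
    for v,u in np.argwhere(w):
        P=(atz(t,(u+x0,v+y0),.186)[:2]-A);print((u+x0,v+y0),im[v,u],'mm',P@ex*1e3,P@ey*1e3)
    ys,xs=np.nonzero(br);print(n,'brass u',xs.min()+x0,xs.max()+x0,'v',ys.min()+y0,ys.max()+y0)
    cv2.imwrite('pics/v_%s.png'%n,cv2.resize(im[...,::-1],None,fx=9,fy=9,interpolation=cv2.INTER_CUBIC))
    for k in('white_mark','spindle_top'):
        try: r=bot.look_for(k,t);print(k,[(np.round(i['bbox'],1).tolist(),round(i['score'],2)) for i in r[:2]])
        except Exception as e: print(e)
if __name__=='__main__':
    if len(sys.argv)>2: ana(np.load('w2.npy',allow_pickle=True).item(),'w2')
    t=bot.read_camera('wrist');np.save(sys.argv[1]+'.npy',t,allow_pickle=True);ana(t,sys.argv[1])
E
python3 st.py; python3 mark2.py d 1
```

```text
t 15.2 rel mm ex,ey -40.74581381485693 30.181609305505827 z 0.17185697798853597 F ex,ey,z -0.2625486005016162 -0.08706854574078773 -0.0956209468087115 yaw 0.18935345455536337
time: 15.82
tool_pos: [0.5847, 0.1253, 0.1718]
tcp_rot: [0.29, -3.125, -0.0]
wrist_force: [-4.4, 1.2, 2.6]
width: 0.003
grip_force: 1.7
t 15.82 rel mm ex,ey -33.526617136994105 -9.142577277483934 z 0.17176687240077343 F ex,ey,z -4.058426970451209 1.9640685541754987 2.6001217448416263 yaw 0.1852175712471961
time: 17.32
tool_pos: [0.6069, 0.1541, 0.3307]
tcp_rot: [0.294, -3.126, -0.0]
wrist_force: [-0.1, -0.2, -0.4]
width: 0.0
grip_force: 0.0
t 17.32 rel mm ex,ey -6.3859265925983575 15.090763791402228 z 0.3306839264083047 F ex,ey,z -0.09605358914823076 -0.14751312090171012 -0.41391076664495174 yaw 0.18721437932540164
w2 brass u 236 283 v 172 187
only the last four pictures can be asked about
only the last four pictures can be asked about
(np.int64(242), np.int64(185)) [138 135 126] mm -17.17466128242012 -16.349738964620183
(np.int64(243), np.int64(185)) [120 115 101] mm -17.174158838348102 -15.47770405541147
d brass u 237 284 v 176 192
white_mark [([239.8, 175.0, 283.9, 193.2], 0.8), ([281.8, 143.9, 295.7, 154.9], 0.5)]
spindle_top [([252.8, 198.9, 267.5, 218.3], 0.48)]
```

```bash
python3 -c "
from h import *
a=np.load('w2.npy',allow_pickle=True).item()['pixels'][160:240,215:305,::-1];b=np.load('d.npy',allow_pickle=True).item()['pixels'][164:244,215:305,::-1]
cv2.imwrite('pics/ab.png',cv2.resize(np.hstack([a,b]),None,fx=4.4,fy=4.4,interpolation=cv2.INTER_CUBIC))"
```

```text
(no output)
```

View pics/ab.png

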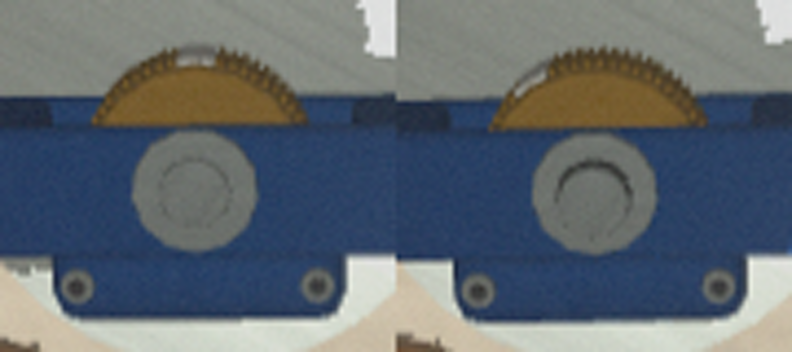

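Left is before, right is now. The mark has moved from front centre at (195,55) to (530,75), about 35° past the front, and the spindle stands out with a dark ring, so this is one turn plus about 0.6 rad, or ~1.95 rad per roll. Three more rolls will come to about two turns.

```bash
python3 -m creep '[[0.35,0.14,0.7,0,0],[0.35,0.14,0.8,0,0],[0,0,0.9,0,0],[0,0,0.8,0,0],[0,0,0,0,0],[0,0,0,0,0],[-0.22,-0.04,0,0,0],[0.03,-0.22,0,0,0],[0.02,-0.14,0,0,0],[0,-0.16,0,0,0],[0,-0.16,0,0,0]]' ; python3 st.py
python3 -m creep '[[-0.02,-0.14,0,0,0],[-0.08,-0.14,0,0,0],[0.19,-0.16,0,0,0],[0.08,0.4,0,0,0],[0,0.4,0,0,0],[0,0.36,0,0,0],[0,0,0,0,0],[-0.22,-0.04,0,0,0],[0.03,-0.22,0,0,0],[0.02,-0.14,0,0,0],[0,-0.16,0,0,0],[0,-0.16,0,0,0],[-0.02,-0.14,0,0,0],[-0.08,-0.14,0,0,0],[0.19,-0.16,0,0,0],[0.08,0.4,0,0,0],[0,0.4,0,0,0],[0,0.36,0,0,0],[0,0,0,0,0]]'; python3 st.py
python3 -m creep '[[-0.22,-0.04,0,0,0],[0.03,-0.22,0,0,0],[0.02,-0.14,0,0,0],[0,-0.16,0,0,0],[0,-0.16,0,0,0],[-0.02,-0.14,0,0,0],[-0.08,-0.14,0,0,0],[0.19,-0.16,0,0,0],[0.08,0.4,0,0,0],[0,0.4,0,0,0],[0,0.36,0,0,0],[0,0,-0.8,0,0],[0,0,-0.9,0,0],[-0.35,-0.14,-0.8,0,0],[-0.35,-0.14,-0.7,0,0],[0,0,0,0,0],[0,0,0,0,0]]'; python3 st.py; python3 mark2.py e
python3 -c "
from h import *
b=np.load('e.npy',allow_pickle=True).item()['pixels'][120:300,150:370,::-1]
cv2.imwrite('pics/e.png',cv2.resize(b,None,fx=3.3,fy=3.3,interpolation=cv2.INTER_CUBIC))"
```

```text
time: 18.85
tool_pos: [0.5847, 0.1261, 0.1736]
tcp_rot: [0.292, -3.126, -0.001]
wrist_force: [-6.7, 0.3, 5.3]
width: -0.002
grip_force: 2.9
t 18.85 rel mm ex,ey -33.45886510329971 -8.37506476811481 z 0.1735814720158234 F ex,ey,z -6.5633818007335245 1.4973312659209517 5.294186728910139 yaw 0.18612784600121557
time: 21.22
tool_pos: [0.5704, 0.1626, 0.1719]
tcp_rot: [-0.297, 3.127, 0.0]
wrist_force: [-0.1, 0.3, 0.1]
width: 0.001
grip_force: 0.0
t 21.23 rel mm ex,ey -40.723584640899716 30.172986830677594 z 0.17188721721895173 F ex,ey,z -0.05053446885232596 0.33540445989653445 0.13568511301833214 yaw 0.18933261566744475
time: 23.35
tool_pos: [0.6069, 0.1542, 0.3306]
tcp_rot: [0.294, -3.126, -0.0]
wrist_force: [0.6, -0.4, -0.4]
width: 0.001
grip_force: 0.0
t 23.35 rel mm ex,ey -6.411300560913133 15.116586470657817 z 0.33064156936708555 F ex,ey,z 0.5437646529871951 -0.47261926405020566 -0.4337958935342885 yaw 0.18731551837731936
(np.int64(252), np.int64(180)) [137 133 122] mm -21.60418587828305 -7.541375239824802
e brass u 237 284 v 176 192
white_mark [([239.6, 178.0, 284.2, 194.5], 0.87)]
spindle_top [([251.5, 203.3, 266.3, 220.1], 0.66)]
```

The mark is now at about –19°, just past the front, so the wheel has turned two turns plus ~0.2 rad as predicted. Now I'll go behind the guard.

```bash
python3 -m creep '[[-0.53,-0.1,0,0,0],[-0.53,-0.1,0,0,0],[0,0,0.6,0,0],[0,0,0.8,0,0],[0,0,0.8,0,0],[0,0,0.6,0,0],[0,0,0.4,0,0],[0,0,0,0,0]]'; python3 st.py
python3 -m creep '[[0.06,0,0,0,0],[0.06,0,0,0,0],[0.2,0.05,0,0,0],[0.2,0.05,0,0,0],[0,0,0,0,0]]'; python3 st.py
```

```text
time: 24.5
tool_pos: [0.6597, 0.153, 0.169]
tcp_rot: [0.292, -3.123, 0.001]
wrist_force: [0.8, 0.1, 0.5]
width: 0.003
grip_force: 0.0
t 24.5 rel mm ex,ey 45.29550057686555 4.153777674887629 z 0.16904452060828956 F ex,ey,z 0.8393698315747115 -0.062002668816872025 0.5462335107905043 yaw 0.18629030800972451
time: 25.12
tool_pos: [0.6336, 0.1531, 0.172]
tcp_rot: [0.293, -3.126, 0.001]
wrist_force: [-0.0, 0.1, -0.6]
width: -0.005
grip_force: 0.0
t 25.12 rel mm ex,ey 19.597943720505565 9.168301677788802 z 0.17196090369324202 F ex,ey,z -0.0159224154009207 0.12786874644744106 -0.5908684789852566 yaw 0.18657424872706807
```

```bash
python3 -m creep '[[0.21,0.01,0,0,0],[0.21,0.01,0,0,0],[0.22,-0.03,0,0,0],[0.22,-0.03,0,0,0]]'; python3 st.py
python3 -m creep '[[0.21,-0.1,0,0,0],[0.21,-0.1,0,0,0],[0.18,-0.16,0,0,0],[0.18,-0.16,0,0,0]]'; python3 st.py
python3 -m creep '[[0.13,-0.2,0,0,0],[0.13,-0.2,0,0,0],[0.04,-0.08,0,0,0],[0.04,-0.09,0,0,0],[0,0,0,0,0]]'; python3 st.py
```

```text
time: 25.62
tool_pos: [0.5924, 0.1432, 0.1718]
tcp_rot: [0.292, -3.128, -0.0]
wrist_force: [1.4, 1.4, 1.5]
width: -0.002
grip_force: 1.0
t 25.62 rel mm ex,ey -22.675275481714095 6.996925444581099 z 0.1717789566204313 F ex,ey,z 1.672765693887717 1.060340654856195 1.5389970187133022 yaw 0.1861977423959673
time: 26.12
tool_pos: [0.5591, 0.11, 0.1717]
tcp_rot: [0.292, -3.128, -0.0]
wrist_force: [0.7, 1.9, -1.1]
width: -0.003
grip_force: 1.0
t 26.12 rel mm ex,ey -61.60537335508343 -19.457201938811252 z 0.1717466684061098 F ex,ey,z 1.043598622742939 1.7861462923516136 -1.1378132759939938 yaw 0.18607422064991455
time: 26.75
tool_pos: [0.548, 0.079, 0.1716]
tcp_rot: [0.292, -3.127, 0.0]
wrist_force: [-0.2, -0.1, -0.6]
width: -0.001
grip_force: 0.4
t 26.75 rel mm ex,ey -78.147398417273 -47.83933443736154 z 0.1715915040335341 F ex,ey,z -0.1838010260524273 -0.04056530319600552 -0.648823226591004 yaw 0.18592746376264024
```

```bash
python3 -m creep '[[0,0.3,0,0,0],[0,0.4,0,0,0],[0,0,-0.8,0,0],[0,0,-0.9,0,0],[0,0,-0.8,0,0],[-0.6,0.2,-0.7,0,0],[-0.6,0.2,0,0,0],[0,0,0,0,0],[0,0,0,0,0],[0,0,0,0,0]]'; python3 st.py
python3 - <<'E'
from h import *
t=bot.read_camera('wrist');np.save('f.npy',t,allow_pickle=True);save(t,'f.png')
for n in ('bridge_pivot','lid','vent_top','spindle_top'):
    r=bot.look_for(n,t);print(n,[(np.round(i['bbox'],1).tolist(),round(i['score'],2)) for i in r[:2]])
E
```

```text
time: 28.0
tool_pos: [0.5961, 0.1447, 0.3312]
tcp_rot: [0.292, -3.127, 0.0]
wrist_force: [-0.5, 0.9, 0.2]
width: -0.002
grip_force: 0.0
t 28.0 rel mm ex,ey -18.774711345525887 7.789884864977597 z 0.33124180630356337 F ex,ey,z -0.35949877427777355 1.0288748680770186 0.24919424743523894 yaw 0.18651397782667434
bridge_pivot [([113.9, 17.7, 207.5, 240.5], 0.89)]
lid [([211.3, 145.1, 331.6, 258.0], 0.98), ([112.6, 18.8, 208.4, 239.5], 0.67)]
vent_top [([286.0, 157.6, 302.6, 171.5], 0.48), ([337.3, 1.3, 428.9, 13.0], 0.36)]
spindle_top [([145.7, 128.3, 163.8, 146.4], 0.72)]
```

View pics/f.png

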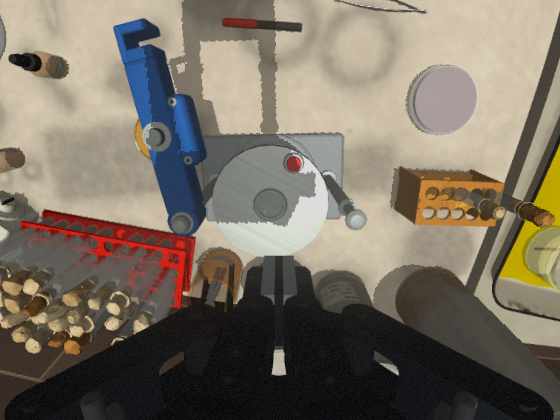

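```bash
python3 - <<'E'
from h import *
np.set_printoptions(precision=4,suppress=True)
t=np.load('f.npy',allow_pickle=True).item()
P=atz(t,(181,222),.207);S=atz(t,(155,137),.206);d=S-P
print(P,S,np.linalg.norm(d),'swing',np.arctan2(d[1],d[0])-(np.pi/2+.186))
print('vent',atz(t,(294,163.5),.154),'lid boss',atz(t,(270,205),.147))
E
```

```text
[0.6273 0.0675 0.207 ] [0.561  0.0394 0.206 ] 0.07201365942990008 swing -4.496783822588863
vent [0.5694 0.155  0.154 ] lid boss [0.6161 0.1401 0.147 ]
```

The bridge stands clear of the lid, swung about 100° with its free end toward the robot. The lid and vent are where they were (boss at (270,205), vent at (294,163)), and nothing else has moved. I'm handing it in.

```bash
python3 -c "
from workcell import bot
print(bot.finish_job())"
```

```text
the job is handed in; nothing more can be done
None
```

The job is handed in: I held the vent fully down for over a second and let go, backed the wheel off about two turns (roughly 0.2 rad over), and swung the bridge about 100° out, with the lid still seated; no verdict came back.

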